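Put the tea-light cup away and shut the chest's drawer

TASK

Put the brass tea-light cup away: pull the wooden chest's drawer all the way out to its stop, stand the cup upright on the floor of the drawer's wide empty compartment and let go of it, then push the drawer fully shut. Leave the salt shaker, and the goblet and bottle to the left of the chest, undisturbed.

Things in the scene. Friction and masses are not known exactly. Their poses are not given: they have to be found in the camera images.
- chest: low wooden chest, 240 deep (its x) x 300 wide (its y) x 120 high, fixed to the table; origin at the centre of its underside; its x axis points away from the drawer's front, so the drawer slides out along its -x. The body's top ends 15 mm behind the drawer front's outer face (when shut); nothing but a thin flat sheet of paper on top
- drawer (a joint): how far the chest's one drawer is out: 0 fully shut, 0.150 m at its stop; about 1.2 N of friction, no spring. Wooden front 15 thick, 294 wide, its top edge 104 above the table; side walls to 75 above the table. A divider parts it lengthwise into a wide empty compartment on the chest's +y side (168 wide, 195 long) and a narrow one (about 84) on the -y side with flat cutlery fixed in it
- handle (a point): middle of the drawer's brass bar handle: a round horizontal bar 10 thick and 110 long along the chest's y, its axis 45 in front of the drawer's front face and 87 above the table, held by a thin post near each end; the space behind it is clear. Moves with the drawer; axes as the chest's
- bay (a point): point on the floor of the drawer's wide empty compartment, 21 above the table, midway across its width, 75 behind the compartment's front wall (the drawer front and wall together are 21 thick) (and, with the drawer at its stop, 69 in front of the edge of the chest's top). Moves with the drawer; axes as the chest's
- cup: round brass tea-light cup with a white candle in it, 50 diameter, 60 high, about 0.15 kg, standing loose on the table to the robot's right; origin at the centre of its underside, z up
- shaker: slender white ceramic salt shaker, 42 diameter, 92 high, loose, to be left alone; origin at the centre of its underside. It and the cup stand one nearer, one farther, in either order
- goblet1: stemmed glass goblet, 74 diameter, 160 high, left of the chest; to be left alone; origin at the centre of its foot
- bottle: green glass bottle, 68 diameter, 200 high, left of the chest; to be left alone; origin at the centre of its underside

How it is judged (in metres and radians):
On the way, in this order (a step that is already met when the one before it is completed fails the run):
1. the drawer is pulled out to its stop (at least 140 of 150 mm) (value of joint drawer above 0.14 m), for 0.1 s.
2. the cup stands upright and released on the floor of the wide compartment, with the drawer still open (x of cup in the frame of bay between -0.08 and 0.125 m and y of cup in the frame of bay between -0.085 and 0.085 m and z of cup in the frame of bay between -0.006 and 0.006 m and angle between cup's own z axis and vertical below 0.12 rad and linear speed of cup below 0.02 m/s and contact force between the fingers and cup below 0.1 N and value of joint drawer above 0.08 m), for 0.2 s.
At the end, for the whole second after the job is handed in: The drawer is fully shut (within 5 mm) with the cup standing upright (within 7 degrees), at rest and released on the floor of the wide compartment; shaker, left goblet and bottle are still where they were (within 30 mm) (x of cup in the frame of bay between -0.08 and 0.125 m and y of cup in the frame of bay between -0.085 and 0.085 m and z of cup in the frame of bay between -0.006 and 0.006 m and angle between cup's own z axis and vertical below 0.12 rad and linear speed of cup below 0.02 m/s and contact force between the fingers and cup below 0.1 N and value of joint drawer below 0.005 m and distance of each of shaker, goblet1, bottle from where it was at the start of the episode below 0.03 m); the robot touches nothing.
It fails at once if shaker pushed more than 30 mm from its place or tipped over (distance of shaker from where it was at the start of the episode above 0.03 m or angle between shaker's own z axis and vertical above 0.5 rad).
It fails at once if goblet1 pushed more than 30 mm from its place or tipped over (distance of goblet1 from where it was at the start of the episode above 0.03 m or angle between goblet1's own z axis and vertical above 0.5 rad).
It fails at once if bottle pushed more than 30 mm from its place or tipped over (distance of bottle from where it was at the start of the episode above 0.03 m or angle between bottle's own z axis and vertical above 0.5 rad).
It also fails if it takes over 66 s, if anything falls off the work surface, if the arm or the gripper's body presses on something with over 40 N, if the wrist force passes 120 N, or if a joint passes its speed limit or range.

ROBOT

A 6-joint arm with a two-finger parallel gripper is mounted at the origin on the work surface. World frame = base frame: x ahead of the robot, y to its left, z up, the work surface at z = 0. Lengths are in m, angles in degrees, forces in N, time in s.
With the tool pointing down it reaches from about 0.4 to 0.825 m from the base axis. Payload 7 kg.
Tool frame: the origin (TCP) lies midway between the tips of the shut fingers; the grasp point (between the pads) lies r.pinch_z behind it (r.pinch_z is the distance from the TCP to the grasp point, in m); z points along the fingers, y is the line along which they close (so a half turn about z gives the same grasp; the last joint's range is limited). The gripper opens to 88 mm and grips with 3 to 60 N. Pads are 19 mm wide; open, the fingers measure 130 mm over their backs; the gripper's body (78 mm by 193 mm) begins 47 mm behind the grasp point.
Start: joints at [-47.435, 20.546, 0.682, 0, -70.136, -16.507], TCP at [0.296, -0.606, 0.227] pointing down, gripper open.
Joint ranges: [-176.03, 176.03], [-82.01, 121.73], [-58.28, 71.71], [-173.87, 95.51], [-174.79, -0.11], [-173.66, 173.66]. Speed limits (degrees/s): [136.94, 136.94, 172.46, 180, 180, 180].

INTERFACE

Orientations are given as [roll, pitch, yaw] about the fixed x, y, z axes, in that order (R = Rz(yaw) Ry(pitch) Rx(roll)).
In Python, from plant import r, optics, job gives the robot as it stands.
- The arm moves only by the shell command python3 -m crank 'ROWS' [FORCE]. ROWS is JSON, a list of rows, each an object with "xyz": the shift along the tool's x, y, z in units of 30 mm (1.0 is 30 mm), a list of three; "delta_rot": the turn, a rotation vector about the tool's x, y, z in degrees, a list of three; "claw": the closure, from 0 (fully open) to 1 (shut). A call has 1 to 20 rows; each row is the pose to reach, as a shift and turn from the pose commanded when the call began, along the tool's axes at that moment; what a row does not reach only later rows make up. A row lasts 1/8 s, in which the tool goes at most 62.5 mm and 10.7 degrees, less where a joint would pass 70% of its speed; a pose out of reach is approached as far as the arm can. A call with a gripper value outside its range is refused whole. The fingers move at their own pace and stop on an object; FORCE is the grip in N (left out, the last holds). Time passes only in rows, so rows that repeat a pose let the fingers close. It gives the time, the measured TCP pose, the force, the opening and the grip force at its end, in the units of the state.
- r.get_state(): the state, without advancing time (a new reading comes with each control period).
- optics.capture(name): name is "scene" or "top" or "wrist"; returns a dict with "img" (400x640x3 uint8, blue, green, red), "fovy" (degrees; the focal length in pixels is half the picture's height over the tangent of half this angle, whatever the lens; pixels are square), "cx", "cy" (the principal point, pixels), "dist" ([k1, k2, p1, p2, k3] as OpenCV has them; the pictures are not rectified), "eye" and "rotation" of the camera in the world; the wrist camera has in their place "hand_eye" (4x4, takes a point from camera to tool coordinates, whose origin is the TCP and whose axes are the flange's). Camera axes: x right, y up, looking along -z (the intrinsics and any distortion apply to the point x, -y, -z); pixel columns grow to the right and rows downward; lengths in m; the calibration is good to about 2 mm. A picture is of the moment at which its call begins: read the wrist's pose just before it. There is no depth.
- job.close_job(): hands the job in; it is judged then, once.
The state is a dict: "time_s": time; "joints": joint angles; "qd": joint speeds; "joint_torque": joint torques, N m; "tcp_pos": TCP position; "eef_rot": TCP orientation; "contact_force": force on the tool from outside, world axes, zero at the start; "moment": the same for the moment, N m; "gripper_width": finger opening in m; "gripper_force": force on a finger pad.
Only numpy, scipy, OpenCV 4.12 (cv2) and the standard library are available. Lean on these libraries where they do the work, as an engineer would, in place of code of your own. Each camera call takes 0.05 s, during which the arm holds its last target. There are 200 camera calls.

## Working session

There is one attempt and no reset: what is moved stays moved. The work goes in short steps, Python scripts to look and compute and a shell command to move; the robot and the scene stay as the last step left them, time stands still between calls to the robot, and variables do not carry over. Pictures are saved under pics/ and viewed, at most 10 in all, crops included, and the job is handed in when it is done.

```bash
mkdir -p pics
cat > h.py <<'E'
import numpy as np, cv2, json
from plant import r, optics
def cap(n,f):
    s=r.get_state(); d=optics.capture(n); cv2.imwrite('pics/'+f+'.png',d['img'])
    m={k:np.array(v).tolist() for k,v in d.items() if k!='img'}; m['s']={k:np.array(s[k]).tolist() for k in('tcp_pos','eef_rot')}
    json.dump(m,open('pics/'+f+'.json','w')); return d
def ray(f,px):
    from scipy.spatial.transform import Rotation as R
    m=json.load(open('pics/'+f+'.json')); fl=200/np.tan(np.radians(m['fovy']/2))
    K=np.array([[fl,0,m['cx']],[0,fl,m['cy']],[0,0,1]])
    u=cv2.undistortPoints(np.array([[px]],float),K,np.array(m['dist']))[0,0]
    v=np.array([u[0],-u[1],-1])
    if 'eye' in m: return np.array(m['eye']),np.array(m['rotation']).reshape(3,3)@v
    T=np.array(m['hand_eye']); Rt=R.from_euler('xyz',m['s']['eef_rot'],degrees=True).as_matrix()
    return np.array(m['s']['tcp_pos'])+Rt@T[:3,3],Rt@T[:3,:3]@v
def at(f,px,z):
    e,v=ray(f,px); return e+v*(z-e[2])/v[2]
E
python3 - <<'E'
from h import *
for n in('scene','top'):
    cap(n,n+'0')
    m=json.load(open(f'pics/{n}0.json')); print({k:np.round(v,3).tolist() for k,v in m.items() if k!='s'})
print(r.get_state(), r.pinch_z)
E
```

```text
{'fovy': 55.763, 'cx': 312.837, 'cy': 196.208, 'dist': [-0.063, 0.0, 0.0, 0.0, 0.0], 'eye': [1.016, -0.538, 0.699], 'rotation': [48.924, -0.03, 34.727]}
{'fovy': 57.723, 'cx': 319.84, 'cy': 198.229, 'dist': [-0.029, 0.0, 0.0, 0.0, 0.0], 'eye': [0.398, 0.04, 1.173], 'rotation': [10.812, 0.341, -89.121]}
{'time_s': 0.1, 'joints': array([-4.74360492e+01,  2.05876662e+01,  6.35846274e-01, -1.95813318e-02,
       -7.01372041e+01, -1.65088305e+01]), 'qd': array([-0.01073408, -0.07109154,  0.07933104,  0.03468172,  0.02688601,
        0.03977842]), 'joint_torque': array([-1.60262207e-03, -5.84164059e+01,  2.93752509e+01,  7.01556399e+00,
        1.01589775e-02, -3.98751990e-05]), 'tcp_pos': array([ 0.2962684 , -0.60597163,  0.22568268]), 'eef_rot': array([ 1.79909415e+02, -7.65034630e-03, -1.53951541e+02]), 'contact_force': array([0.87280651, 0.68932999, 0.15724434]), 'moment': array([ 0.01888872,  0.02854919, -0.02851984]), 'gripper_force': 0.0, 'gripper_width': 0.08773308883121043} 0.0188
```

View pics/top0.png

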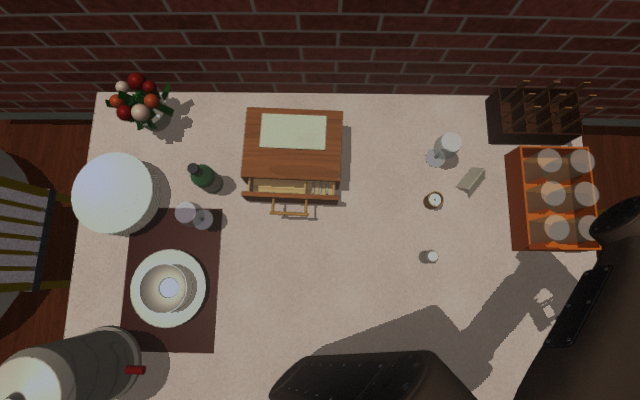

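View pics/scene0.png

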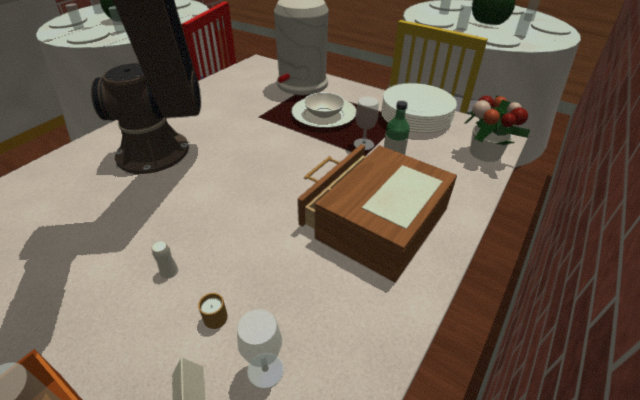

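The top view shows the chest at about (243–343, 108–205) with its drawer slightly open and the handle near (291, 214). The cup is at (434, 201) and the shaker at (431, 257). The camera rotation is given in Euler degrees. I'll enlarge the image to read it more closely.

```bash
sed -i "s/np.array(m\['rotation'\]).reshape(3,3)@v/R.from_euler('xyz',m['rotation'],degrees=True).as_matrix()@v/" h.py
python3 - <<'E'
import cv2,numpy as np
i=cv2.imread('pics/top0.png')
a=cv2.resize(i[95:225,235:355],None,fx=4.5,fy=4.5,interpolation=cv2.INTER_CUBIC)
b=cv2.resize(i[180:270,410:455],None,fx=5,fy=5,interpolation=cv2.INTER_CUBIC)
c=np.zeros((585,770,3),'uint8'); c[:a.shape[0],:540]=a; c[:450,545:770]=b
cv2.imwrite('pics/crop0.png',c)
E
```

```text
(no output)
```

View pics/crop0.png

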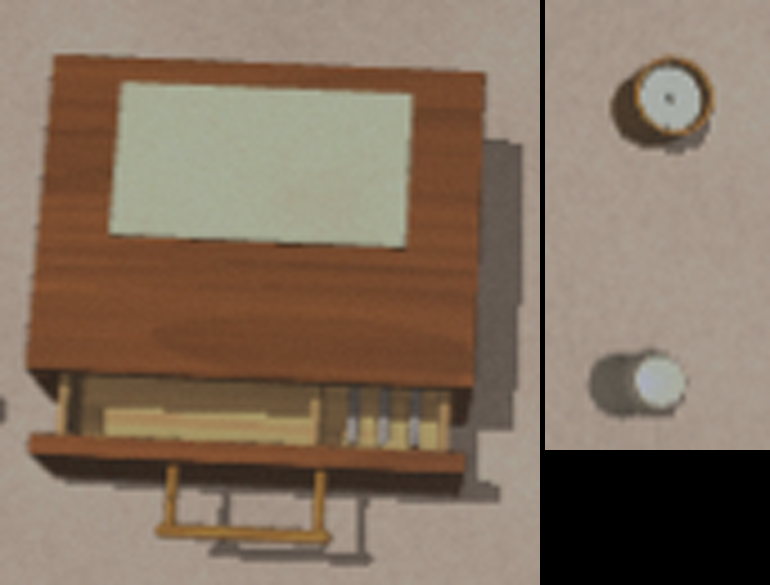

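The crop puts the chest top corners at (54,56), (484,73), (470,388) and (28,368). The handle bar runs from (158,531) to (328,538). The cup rim centre is at (674,95) and the shaker top at (659,381).

Run:
```python
from h import *
A=lambda x,y:((x+.5)/4.5+235-.5,(y+.5)/4.5+95-.5)
B=lambda x,y:((x-545+.5)/5+410-.5,(y+.5)/5+180-.5)
C=[at('top0',A(*p),.12) for p in((54,56),(484,73),(470,388),(28,368))]
print(np.round(C,3), [round(np.linalg.norm(C[i]-C[i-3]),3) for i in range(4)])
for p in((158,531),(328,538)): print('h',np.round(at('top0',A(*p),.087),4))
print('front', [np.round(at('top0',A(*p),.104),4) for p in((30,452),(463,470))])
print('cup',at('top0',B(674,95),.06),'shaker',at('top0',B(659,381),.092))
# scene cam cross check
print('cup scene',at('scene0',(212,304),.057),'shaker',at('scene0',(160,245),.092))
print('goblet',at('top0',(186,212),.16),'bottle',at('top0',(193,168),.2))
```

```text
[[ 0.885  0.282  0.12 ]
 [ 0.876 -0.016  0.12 ]
 [ 0.653 -0.007  0.12 ]
 [ 0.663  0.287  0.12 ]] [np.float64(0.298), np.float64(0.223), np.float64(0.294), np.float64(0.223)]
h [0.5591 0.2006 0.087 ]
h [0.556  0.0861 0.087 ]
front [array([0.6087, 0.2861, 0.104 ]), array([ 0.6005, -0.0035,  0.104 ])]
cup [ 0.61466129 -0.31119521  0.06      ] shaker [ 0.43658516 -0.2848433   0.092     ]
cup scene [ 0.61783638 -0.30974638  0.057     ] shaker [ 0.44095676 -0.28401011  0.092     ]
goblet [0.54644749 0.42816379 0.16      ] bottle [0.66481094 0.4037059  0.2       ]
```

```bash
cat >> h.py <<'E'
def go(p,yaw=178.3):
    from scipy.spatial.transform import Rotation as R
    s=r.get_state(); Rt=R.from_euler('xyz',s['eef_rot'],degrees=True)
    Rg=R.from_euler('xyz',[180,0,yaw],degrees=True)
    print('xyz',np.round(Rt.inv().apply(np.array(p)-s['tcp_pos'])/.03,2),'rot',np.round(np.degrees((Rt.inv()*Rg).as_rotvec()),1),'t',s['time_s'])
E
python3 - <<'E'
from h import *
go([.579,.143,.2])
E
```

```text
xyz [-19.43  18.29   0.88] rot [ 0.1 -0.  27.7] t 0.1
```

```bash
python3 -m crank '[{"xyz":[-19.43,18.29,0.88],"delta_rot":[0.1,0,27.7],"claw":1},{"xyz":[-19.43,18.29,0.88],"delta_rot":[0.1,0,27.7],"claw":1},{"xyz":[-19.43,18.29,0.88],"delta_rot":[0.1,0,27.7],"claw":1},{"xyz":[-19.43,18.29,0.88],"delta_rot":[0.1,0,27.7],"claw":1},{"xyz":[-19.43,18.29,0.88],"delta_rot":[0.1,0,27.7],"claw":1},{"xyz":[-19.43,18.29,0.88],"delta_rot":[0.1,0,27.7],"claw":1},{"xyz":[-19.43,18.29,0.88],"delta_rot":[0.1,0,27.7],"claw":1},{"xyz":[-19.43,18.29,0.88],"delta_rot":[0.1,0,27.7],"claw":1},{"xyz":[-19.43,18.29,0.88],"delta_rot":[0.1,0,27.7],"claw":1},{"xyz":[-19.43,18.29,0.88],"delta_rot":[0.1,0,27.7],"claw":1},{"xyz":[-19.43,18.29,0.88],"delta_rot":[0.1,0,27.7],"claw":1},{"xyz":[-19.43,18.29,0.88],"delta_rot":[0.1,0,27.7],"claw":1},{"xyz":[-19.43,18.29,0.88],"delta_rot":[0.1,0,27.7],"claw":1},{"xyz":[-19.43,18.29,0.88],"delta_rot":[0.1,0,27.7],"claw":1},{"xyz":[-19.43,18.29,0.88],"delta_rot":[0.1,0,27.7],"claw":1},{"xyz":[-19.43,18.29,0.88],"delta_rot":[0.1,0,27.7],"claw":1},{"xyz":[-19.43,18.29,0.88],"delta_rot":[0.1,0,27.7],"claw":1},{"xyz":[-19.43,18.29,0.88],"delta_rot":[0.1,0,27.7],"claw":1},{"xyz":[-19.43,18.29,0.88],"delta_rot":[0.1,0,27.7],"claw":1},{"xyz":[-19.43,18.29,0.88],"delta_rot":[0.1,0,27.7],"claw":1}]'
python3 - <<'E'
from h import *
d=cap('wrist','w1'); print(d['hand_eye'])
go([.579,.143,.074])
E
```

```text
time_s: 2.6
tcp_pos: [0.5791, 0.1425, 0.2002]
eef_rot: [-179.9, 0.0, 178.4]
contact_force: [-0.6, -0.3, 0.0]
gripper_width: 0.0003
gripper_force: 0.0
[[-8.48359132e-04  9.67415545e-01  2.53192504e-01  6.81619604e-02]
 [ 9.99999611e-01  7.59346533e-04  4.49283293e-04 -3.70107055e-04]
 [ 2.42382791e-04  2.53192786e-01 -9.67415812e-01 -1.58814117e-01]
 [ 0.00000000e+00  0.00000000e+00  0.00000000e+00  1.00000000e+00]]
xyz [0.01 0.02 4.21] rot [-0.1  0.   0.1] t 2.65
```

View pics/w1.png

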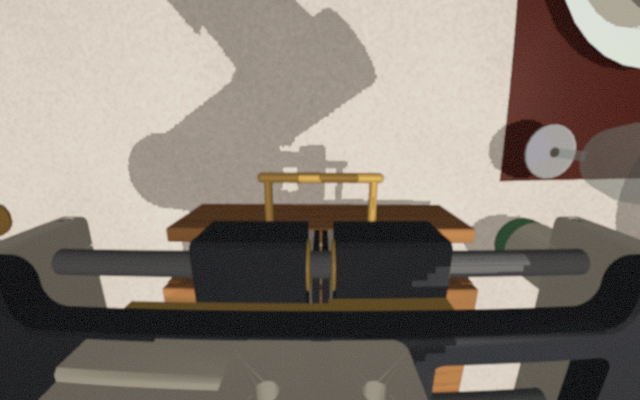

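The wrist view shows the handle bar from (260,177) to (382,178). The drawer front's nearer top edge is at row 206 and runs from x=200 to x=442.

Run:
```python
from h import *
for p in((260,177),(382,178)): print(at('w1',p,.087))
for p in((200,206),(442,206),(170,233),(472,233)): print(at('w1',p,.104))
```

```text
[0.55689084 0.08512812 0.087     ]
[0.56124471 0.20087654 0.087     ]
[0.57917757 0.03103353 0.104     ]
[0.58565751 0.25344616 0.104     ]
[ 0.60489133 -0.00179949  0.104     ]
[0.61318827 0.2846339  0.104     ]
```

```bash
python3 -m crank '[{"xyz":[-0.12,0.02,1.5],"delta_rot":[0,0,0],"claw":1},{"xyz":[-0.12,0.02,2.5],"delta_rot":[0,0,0],"claw":1},{"xyz":[-0.12,0.02,3.3],"delta_rot":[0,0,0],"claw":1},{"xyz":[-0.12,0.02,4.2],"delta_rot":[0,0,0],"claw":1},{"xyz":[-0.12,0.02,4.2],"delta_rot":[0,0,0],"claw":1},{"xyz":[-0.12,0.02,4.2],"delta_rot":[0,0,0],"claw":1}]'
```

```text
time_s: 3.4
tcp_pos: [0.5834, 0.1431, 0.0751]
eef_rot: [-179.9, 0.1, 178.4]
contact_force: [-0.2, 0.0, -0.1]
gripper_width: 0.0004
gripper_force: 0.0
```

```bash
python3 -m crank '[{"xyz":[0.2,0,0],"delta_rot":[0,0,0],"claw":1},{"xyz":[0.4,0,0],"delta_rot":[0,0,0],"claw":1},{"xyz":[0.7,0,0],"delta_rot":[0,0,0],"claw":1},{"xyz":[1,0,0],"delta_rot":[0,0,0],"claw":1},{"xyz":[1.4,0,0],"delta_rot":[0,0,0],"claw":1},{"xyz":[1.8,0,0],"delta_rot":[0,0,0],"claw":1},{"xyz":[2.2,0,0],"delta_rot":[0,0,0],"claw":1},{"xyz":[2.6,0,0],"delta_rot":[0,0,0],"claw":1},{"xyz":[3,0,0],"delta_rot":[0,0,0],"claw":1},{"xyz":[3.3,0,0],"delta_rot":[0,0,0],"claw":1},{"xyz":[3.5,0,0],"delta_rot":[0,0,0],"claw":1},{"xyz":[3.6,0,0],"delta_rot":[0,0,0],"claw":1},{"xyz":[3.6,0,0],"delta_rot":[0,0,0],"claw":1}]'
python3 -m crank '[{"xyz":[0.1,0,0],"delta_rot":[0,0,0],"claw":1},{"xyz":[0.2,0,0],"delta_rot":[0,0,0],"claw":1},{"xyz":[0.3,0,0],"delta_rot":[0,0,0],"claw":1},{"xyz":[0.4,0,0],"delta_rot":[0,0,0],"claw":1},{"xyz":[0.4,0,0],"delta_rot":[0,0,0],"claw":1}]'
```

```text
time_s: 5.03
tcp_pos: [0.4743, 0.1457, 0.0739]
eef_rot: [-179.9, -0.0, 178.4]
contact_force: [-0.2, 0.1, 0.5]
gripper_width: 0.0004
gripper_force: 0.0
time_s: 5.65
tcp_pos: [0.4649, 0.1468, 0.0746]
eef_rot: [-180.0, 0.2, 178.4]
contact_force: [12.0, -5.0, -7.3]
gripper_width: 0.0006
gripper_force: 6.0
```

```bash
python3 -m crank '[{"xyz":[-0.35,0,0],"delta_rot":[0,0,0],"claw":1},{"xyz":[-0.35,0,0],"delta_rot":[0,0,0],"claw":1},{"xyz":[-0.35,0,-1.5],"delta_rot":[0,0,0],"claw":1},{"xyz":[-0.35,0,-3],"delta_rot":[0,0,0],"claw":0},{"xyz":[-0.35,0,-4.2],"delta_rot":[0,0,0],"claw":0},{"xyz":[-0.35,0,-4.2],"delta_rot":[0,0,0],"claw":0}]'
python3 - <<'E'
from h import *
go([.615,-.3105,.2])
E
```

```text
time_s: 6.4
tcp_pos: [0.4743, 0.1471, 0.203]
eef_rot: [179.9, 0.3, 178.4]
contact_force: [-0.2, 0.1, -1.0]
gripper_width: 0.0248
gripper_force: 0.0
xyz [ -5.12 -15.11   0.1 ] rot [0.1 0.3 0.1] t 6.4
```

```bash
python3 -m crank '[{"xyz":[-5.12,-15.11,0.1],"delta_rot":[0,0,0],"claw":0},{"xyz":[-5.12,-15.11,0.1],"delta_rot":[0,0,0],"claw":0},{"xyz":[-5.12,-15.11,0.1],"delta_rot":[0,0,0],"claw":0},{"xyz":[-5.12,-15.11,0.1],"delta_rot":[0,0,0],"claw":0},{"xyz":[-5.12,-15.11,0.1],"delta_rot":[0,0,0],"claw":0},{"xyz":[-5.12,-15.11,0.1],"delta_rot":[0,0,0],"claw":0},{"xyz":[-5.12,-15.11,0.1],"delta_rot":[0,0,0],"claw":0},{"xyz":[-5.12,-15.11,0.1],"delta_rot":[0,0,0],"claw":0},{"xyz":[-5.12,-15.11,0.1],"delta_rot":[0,0,0],"claw":0},{"xyz":[-5.12,-15.11,0.1],"delta_rot":[0,0,0],"claw":0},{"xyz":[-5.12,-15.11,0.1],"delta_rot":[0,0,0],"claw":0},{"xyz":[-5.12,-15.11,0.1],"delta_rot":[0,0,0],"claw":0}]'
python3 - <<'E'
from h import *
cap('wrist','w2'); cap('top','top2')
i=cv2.imread('pics/top2.png')
a=cv2.resize(i[130:260,235:355],None,fx=4.5,fy=4.5,interpolation=cv2.INTER_CUBIC)
b=cv2.imread('pics/w2.png')[:,190:450]
c=np.zeros((585,800,3),'uint8'); c[:,:540]=a; c[:400,540:]=b
cv2.imwrite('pics/crop2.png',c)
E
```

```text
time_s: 7.9
tcp_pos: [0.6139, -0.3102, 0.1983]
eef_rot: [-179.9, 0.1, 178.4]
contact_force: [-0.1, 0.5, 0.2]
gripper_width: 0.0878
gripper_force: 0.0
```

View pics/crop2.png

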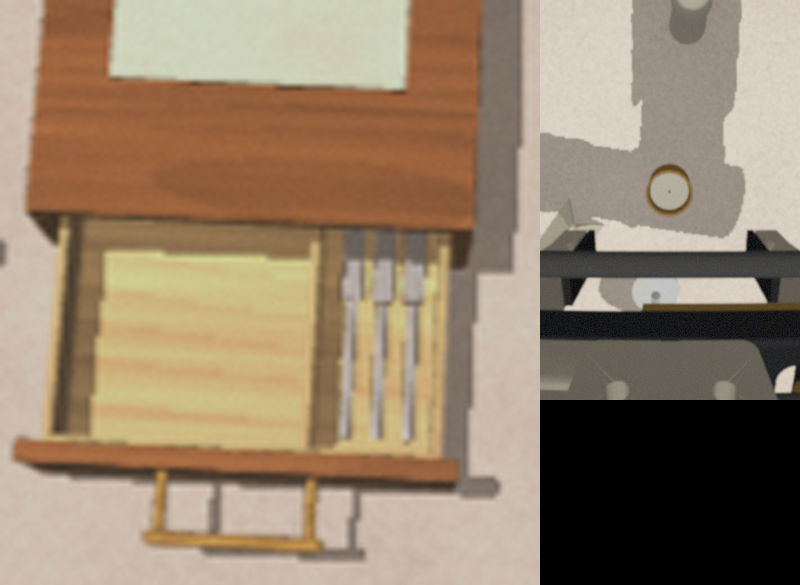

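The drawer is fully open, with the bar at crop rows 537–546. The left wall's inner top edge is at about x=62 (row 330), and the divider's left edge is at about x=311. The wrist view has the cup rim centred at pixel (320,190), with a second goblet standing beyond it.

Run:
```python
from h import *
A=lambda x,y:((x+.5)/4.5+235-.5,(y+.5)/4.5+130-.5)
print('cup',at('w2',(320,190),.06),'gob2',at('top0',(434,157),0),at('top0',(451,142),.16), at('w2',(305,293),0))
print('left',at('top2',A(62,330),.075),'div',at('top2',A(311,340),.075))
print('bar',at('top2',A(145,538),.087),at('top2',A(321,546),.087))
print('top edge',at('top2',A(28,212),.12),at('top2',A(473,232),.12))
go([.615,-.3105,.02])
```

```text
cup [ 0.61163938 -0.31129117  0.06      ] gob2 [ 0.76896044 -0.33188664  0.        ] [ 0.76507527 -0.33337789  0.16      ] [ 0.77113919 -0.33693914  0.        ]
left [0.58994848 0.26944398 0.075     ] div [0.58547345 0.09882543 0.075     ]
bar [0.44920441 0.20476025 0.087     ] [0.44580822 0.088357   0.087     ]
top edge [0.6614827 0.2869443 0.12     ] [ 0.65185225 -0.00914607  0.12      ]
xyz [-0.03  0.01  5.95] rot [-0.1  0.1  0.1] t 8.0
```

```bash
python3 -m crank '[{"xyz":[0,0,1.5],"delta_rot":[0,0,0],"claw":0},{"xyz":[0,0,3],"delta_rot":[0,0,0],"claw":0},{"xyz":[0,0,4],"delta_rot":[0,0,0],"claw":0},{"xyz":[0,0,5],"delta_rot":[0,0,0],"claw":0},{"xyz":[0,0,5.6],"delta_rot":[0,0,0],"claw":0},{"xyz":[0,0,6],"delta_rot":[0,0,0],"claw":0},{"xyz":[0,0,6],"delta_rot":[0,0,0],"claw":0},{"xyz":[0,0,6],"delta_rot":[0,0,0],"claw":1},{"xyz":[0,0,6],"delta_rot":[0,0,0],"claw":1},{"xyz":[0,0,6],"delta_rot":[0,0,0],"claw":1},{"xyz":[0,0,6],"delta_rot":[0,0,0],"claw":1},{"xyz":[0,0,6],"delta_rot":[0,0,0],"claw":1},{"xyz":[0,0,6],"delta_rot":[0,0,0],"claw":1},{"xyz":[0,0,6],"delta_rot":[0,0,0],"claw":1}]' 15
python3 -m crank '[{"xyz":[0,0,-0.5],"delta_rot":[0,0,0],"claw":1},{"xyz":[0,0,-1.5],"delta_rot":[0,0,0],"claw":1},{"xyz":[0,0,-3],"delta_rot":[0,0,0],"claw":1},{"xyz":[0,0,-4.5],"delta_rot":[0,0,0],"claw":1},{"xyz":[0,0,-6],"delta_rot":[0,0,0],"claw":1},{"xyz":[0,0,-6],"delta_rot":[0,0,0],"claw":1}]'
python3 - <<'E'
from h import *
go([.588,.184,.2])
E
```

```text
time_s: 9.75
tcp_pos: [0.614, -0.3116, 0.0182]
eef_rot: [-179.9, 0.0, 178.4]
contact_force: [-0.8, 0.6, 4.7]
gripper_width: 0.0497
gripper_force: 15.0
time_s: 10.5
tcp_pos: [0.6159, -0.3121, 0.2038]
eef_rot: [-179.8, 0.5, 178.4]
contact_force: [-0.2, -0.1, -1.4]
gripper_width: 0.0496
gripper_force: 15.0
xyz [ 1.4  16.5   0.05] rot [-0.2  0.5  0.1] t 10.5
```

```bash
python3 -m crank '[{"xyz":[0.1,0.5,0],"delta_rot":[0,0,0],"claw":1},{"xyz":[0.2,1.5,0],"delta_rot":[0,0,0],"claw":1},{"xyz":[0.3,2.8,0],"delta_rot":[0,0,0],"claw":1},{"xyz":[0.4,4.2,0],"delta_rot":[0,0,0],"claw":1},{"xyz":[0.5,5.6,0],"delta_rot":[0,0,0],"claw":1},{"xyz":[0.6,7,0],"delta_rot":[0,0,0],"claw":1},{"xyz":[0.7,8.4,0],"delta_rot":[0,0,0],"claw":1},{"xyz":[0.8,9.8,0],"delta_rot":[0,0,0],"claw":1},{"xyz":[0.9,11.2,0],"delta_rot":[0,0,0],"claw":1},{"xyz":[1,12.6,0],"delta_rot":[0,0,0],"claw":1},{"xyz":[1.1,14,0],"delta_rot":[0,0,0],"claw":1},{"xyz":[1.2,15.2,0],"delta_rot":[0,0,0],"claw":1},{"xyz":[1.3,16.1,0],"delta_rot":[0,0,0],"claw":1},{"xyz":[1.4,16.5,0],"delta_rot":[0,0,0],"claw":1},{"xyz":[1.4,16.5,0],"delta_rot":[0,0,0],"claw":1},{"xyz":[1.4,16.5,0],"delta_rot":[0,0,0],"claw":1}]'
python3 - <<'E'
from h import *
go([.588,.184,.045])
E
```

```text
time_s: 12.5
tcp_pos: [0.5857, 0.184, 0.1968]
eef_rot: [-179.9, -0.0, 178.3]
contact_force: [-0.1, -0.4, -1.5]
gripper_width: 0.0497
gripper_force: 15.0
xyz [-0.08  0.01  5.06] rot [-0.1 -0.   0. ] t 12.5
```

```bash
python3 -m crank '[{"xyz":[0,0,0.6],"delta_rot":[0,0,0],"claw":1},{"xyz":[0,0,1.5],"delta_rot":[0,0,0],"claw":1},{"xyz":[0,0,2.5],"delta_rot":[0,0,0],"claw":1},{"xyz":[0,0,3.5],"delta_rot":[0,0,0],"claw":1},{"xyz":[0,0,4.3],"delta_rot":[0,0,0],"claw":1},{"xyz":[0,0,4.8],"delta_rot":[0,0,0],"claw":1},{"xyz":[0,0,5],"delta_rot":[0,0,0],"claw":1},{"xyz":[0,0,5],"delta_rot":[0,0,0],"claw":1},{"xyz":[0,0,5],"delta_rot":[0,0,0],"claw":1}]'
python3 -m crank '[{"xyz":[0,0,0.08],"delta_rot":[0,0,0],"claw":1},{"xyz":[0,0,0.15],"delta_rot":[0,0,0],"claw":1},{"xyz":[0,0,0.15],"delta_rot":[0,0,0],"claw":1}]'
```

```text
time_s: 13.62
tcp_pos: [0.5867, 0.1848, 0.0481]
eef_rot: [-180.0, 0.1, 178.4]
contact_force: [-0.0, -0.0, -1.2]
gripper_width: 0.0498
gripper_force: 15.0
time_s: 14.0
tcp_pos: [0.586, 0.1844, 0.0425]
eef_rot: [-179.9, 0.0, 178.4]
contact_force: [0.5, -0.1, -0.1]
gripper_width: 0.0498
gripper_force: 15.0
```

```bash
python3 -m crank '[{"xyz":[0,0,0.04],"delta_rot":[0,0,0],"claw":1},{"xyz":[0,0,0.08],"delta_rot":[0,0,0],"claw":1},{"xyz":[0,0,0.08],"delta_rot":[0,0,0],"claw":1}]'
```

```text
time_s: 14.38
tcp_pos: [0.586, 0.1844, 0.04]
eef_rot: [-179.9, 0.0, 178.4]
contact_force: [0.2, -1.3, -1.5]
gripper_width: 0.0496
gripper_force: 15.0
```

```bash
python3 -m crank '[{"xyz":[0,0,0.04],"delta_rot":[0,0,0],"claw":1},{"xyz":[0,0,0.04],"delta_rot":[0,0,0],"claw":1},{"xyz":[0,0,0.04],"delta_rot":[0,0,0],"claw":0.35},{"xyz":[0,0,0.04],"delta_rot":[0,0,0],"claw":0.25},{"xyz":[0,0,0.04],"delta_rot":[0,0,0],"claw":0.1},{"xyz":[0,0,0.04],"delta_rot":[0,0,0],"claw":0},{"xyz":[0,0,0.04],"delta_rot":[0,0,0],"claw":0},{"xyz":[0,0,0.04],"delta_rot":[0,0,0],"claw":0},{"xyz":[0,0,-1],"delta_rot":[0,0,0],"claw":0},{"xyz":[0,0,-2],"delta_rot":[0,0,0],"claw":0},{"xyz":[0,0,-3.5],"delta_rot":[0,0,0],"claw":0},{"xyz":[0,0,-5],"delta_rot":[0,0,0],"claw":1},{"xyz":[0,0,-5],"delta_rot":[0,0,0],"claw":1}]'
python3 - <<'E'
from h import *
go([.412,.148,.2])
E
```

```text
time_s: 16.0
tcp_pos: [0.588, 0.1857, 0.1947]
eef_rot: [179.9, 0.4, 178.4]
contact_force: [-0.2, 0.5, -1.3]
gripper_width: 0.073
gripper_force: 0.0
xyz [ 5.83 -1.42 -0.22] rot [0.1 0.4 0.1] t 16.0
```

```bash
python3 -m crank '[{"xyz":[1,-0.3,0],"delta_rot":[0,0,0],"claw":1},{"xyz":[2.5,-0.7,0],"delta_rot":[0,0,0],"claw":1},{"xyz":[4,-1,0],"delta_rot":[0,0,0],"claw":1},{"xyz":[5.2,-1.3,0],"delta_rot":[0,0,0],"claw":1},{"xyz":[5.83,-1.42,0],"delta_rot":[0,0,0],"claw":1},{"xyz":[5.83,-1.42,0],"delta_rot":[0,0,0],"claw":1},{"xyz":[5.83,-1.42,0],"delta_rot":[0,0,0],"claw":1}]'
python3 - <<'E'
from h import *
cap('top','top3')
i=cv2.imread('pics/top3.png')
cv2.imwrite('pics/crop3.png',cv2.resize(i[130:260,225:365],None,fx=4.5,fy=4.5,interpolation=cv2.INTER_CUBIC))
go([.412,.148,.074])
E
```

```text
time_s: 16.88
tcp_pos: [0.4108, 0.1477, 0.1903]
eef_rot: [-179.9, 0.1, 178.4]
contact_force: [-0.5, -0.1, -0.1]
gripper_width: 0.0036
gripper_force: 0.0
xyz [-0.04  0.02  3.87] rot [-0.1  0.   0.1] t 16.925
```

View pics/crop3.png

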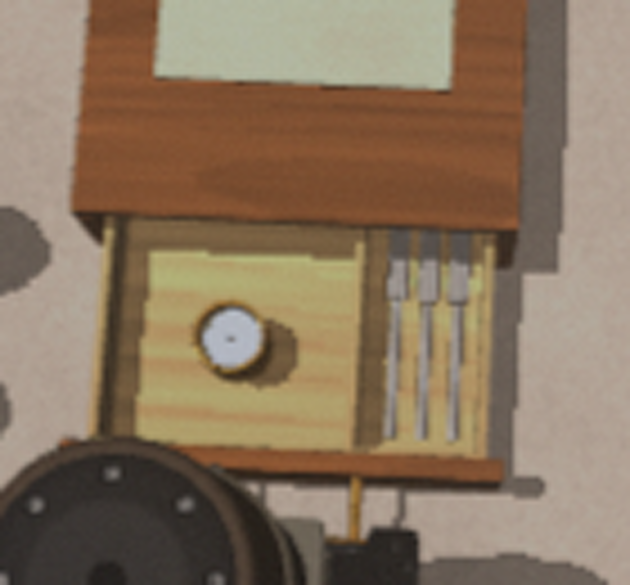

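The cup stands upright in the wide compartment at crop pixel (232,338). Next I push the drawer shut.

```bash
python3 -m crank '[{"xyz":[0,0,1],"delta_rot":[0,0,0],"claw":1},{"xyz":[0,0,2.2],"delta_rot":[0,0,0],"claw":1},{"xyz":[0,0,3.3],"delta_rot":[0,0,0],"claw":1},{"xyz":[0,0,3.85],"delta_rot":[0,0,0],"claw":1},{"xyz":[0,0,3.85],"delta_rot":[0,0,0],"claw":1},{"xyz":[0,0,3.85],"delta_rot":[0,0,0],"claw":1}]'
python3 -m crank '[{"xyz":[-0.15,0,0],"delta_rot":[0,0,0],"claw":1},{"xyz":[-0.3,0,0],"delta_rot":[0,0,0],"claw":1},{"xyz":[-0.45,0,0],"delta_rot":[0,0,0],"claw":1},{"xyz":[-0.6,0,0],"delta_rot":[0,0,0],"claw":1},{"xyz":[-0.75,0,0],"delta_rot":[0,0,0],"claw":1},{"xyz":[-0.9,0,0],"delta_rot":[0,0,0],"claw":1},{"xyz":[-1.1,0,0],"delta_rot":[0,0,0],"claw":1},{"xyz":[-1.3,0,0],"delta_rot":[0,0,0],"claw":1},{"xyz":[-1.5,0,0],"delta_rot":[0,0,0],"claw":1},{"xyz":[-1.7,0,0],"delta_rot":[0,0,0],"claw":1},{"xyz":[-1.9,0,0],"delta_rot":[0,0,0],"claw":1},{"xyz":[-2.1,0,0],"delta_rot":[0,0,0],"claw":1},{"xyz":[-2.3,0,0],"delta_rot":[0,0,0],"claw":1},{"xyz":[-2.5,0,0],"delta_rot":[0,0,0],"claw":1},{"xyz":[-2.7,0,0],"delta_rot":[0,0,0],"claw":1},{"xyz":[-2.9,0,0],"delta_rot":[0,0,0],"claw":1},{"xyz":[-3.1,0,0],"delta_rot":[0,0,0],"claw":1},{"xyz":[-3.3,0,0],"delta_rot":[0,0,0],"claw":1},{"xyz":[-3.45,0,0],"delta_rot":[0,0,0],"claw":1},{"xyz":[-3.5,0,0],"delta_rot":[0,0,0],"claw":1}]'
```

```text
time_s: 17.68
tcp_pos: [0.4108, 0.1473, 0.075]
eef_rot: [-179.9, 0.0, 178.3]
contact_force: [-0.5, -0.4, 0.5]
gripper_width: 0.0007
gripper_force: 0.0
time_s: 20.18
tcp_pos: [0.5154, 0.1441, 0.0748]
eef_rot: [-179.9, 0.0, 178.4]
contact_force: [-0.8, 0.4, -0.2]
gripper_width: 0.0007
gripper_force: 0.6
```

```bash
python3 -m crank '[{"xyz":[-0.1,0,0],"delta_rot":[0,0,0],"claw":1},{"xyz":[-0.25,0,0],"delta_rot":[0,0,0],"claw":1},{"xyz":[-0.4,0,0],"delta_rot":[0,0,0],"claw":1},{"xyz":[-0.6,0,0],"delta_rot":[0,0,0],"claw":1},{"xyz":[-0.8,0,0],"delta_rot":[0,0,0],"claw":1},{"xyz":[-1,0,0],"delta_rot":[0,0,0],"claw":1},{"xyz":[-1.2,0,0],"delta_rot":[0,0,0],"claw":1},{"xyz":[-1.4,0,0],"delta_rot":[0,0,0],"claw":1},{"xyz":[-1.6,0,0],"delta_rot":[0,0,0],"claw":1},{"xyz":[-1.75,0,0],"delta_rot":[0,0,0],"claw":1},{"xyz":[-1.85,0,0],"delta_rot":[0,0,0],"claw":1},{"xyz":[-1.9,0,0],"delta_rot":[0,0,0],"claw":1},{"xyz":[-1.9,0,0],"delta_rot":[0,0,0],"claw":1}]'
python3 -m crank '[{"xyz":[-0.08,0,0],"delta_rot":[0,0,0],"claw":1},{"xyz":[-0.16,0,0],"delta_rot":[0,0,0],"claw":1},{"xyz":[-0.24,0,0],"delta_rot":[0,0,0],"claw":1},{"xyz":[-0.32,0,0],"delta_rot":[0,0,0],"claw":1},{"xyz":[-0.32,0,0],"delta_rot":[0,0,0],"claw":1}]'
```

```text
time_s: 21.8
tcp_pos: [0.5721, 0.1423, 0.0748]
eef_rot: [-179.9, 0.0, 178.4]
contact_force: [0.4, -0.3, -0.1]
gripper_width: 0.0005
gripper_force: 0.0
time_s: 22.42
tcp_pos: [0.582, 0.1421, 0.0748]
eef_rot: [-179.9, 0.1, 178.4]
contact_force: [0.2, -0.6, -1.1]
gripper_width: 0.0003
gripper_force: 0.0
```

```bash
python3 -m crank '[{"xyz":[-0.05,0,0],"delta_rot":[0,0,0],"claw":1},{"xyz":[-0.1,0,0],"delta_rot":[0,0,0],"claw":1},{"xyz":[-0.15,0,0],"delta_rot":[0,0,0],"claw":1},{"xyz":[-0.15,0,0],"delta_rot":[0,0,0],"claw":1}]'
```

```text
time_s: 22.92
tcp_pos: [0.583, 0.1418, 0.0746]
eef_rot: [-179.9, -0.3, 178.3]
contact_force: [-13.7, 4.3, 9.0]
gripper_width: 0.0006
gripper_force: 7.1
```

```bash
python3 -m crank '[{"xyz":[0.5,0,0],"delta_rot":[0,0,0],"claw":1},{"xyz":[1,0,0],"delta_rot":[0,0,0],"claw":1},{"xyz":[1.5,0,-1.5],"delta_rot":[0,0,0],"claw":1},{"xyz":[2.5,-2,-3],"delta_rot":[0,0,0],"claw":1},{"xyz":[2.5,-4,-4],"delta_rot":[0,0,0],"claw":1},{"xyz":[2.5,-6,-4],"delta_rot":[0,0,0],"claw":1},{"xyz":[2.5,-8,-4],"delta_rot":[0,0,0],"claw":1},{"xyz":[2.5,-9,-4],"delta_rot":[0,0,0],"claw":1},{"xyz":[2.5,-9,-4],"delta_rot":[0,0,0],"claw":1}]'
python3 - <<'E'
from h import *
cap('top','top4')
i=cv2.imread('pics/top4.png')
cv2.imwrite('pics/crop4.png',cv2.resize(i[90:290,150:470],None,fx=2.5,fy=2.5,interpolation=cv2.INTER_CUBIC))
E
```

```text
time_s: 24.05
tcp_pos: [0.5023, -0.1281, 0.1952]
eef_rot: [-179.9, 0.0, 178.1]
contact_force: [-0.9, 0.5, -0.7]
gripper_width: 0.0009
gripper_force: 0.0
```

View pics/crop4.png

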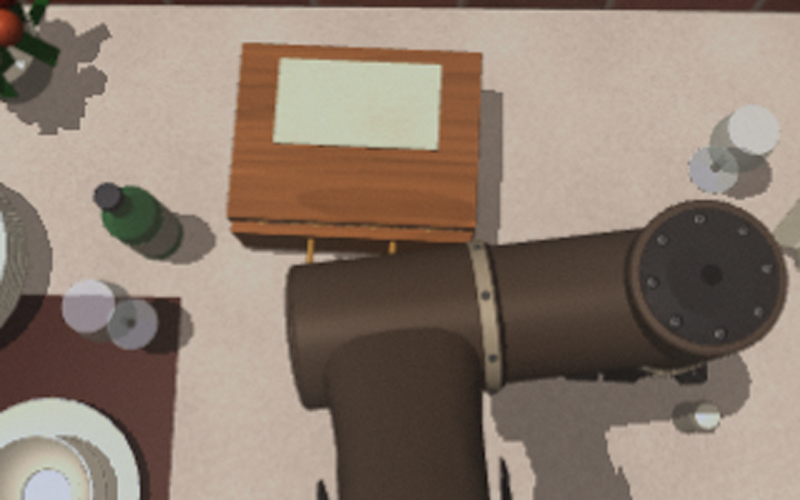

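The drawer looks shut: its front sits right against the body at crop rows 222–240. The shaker at (707,416), the goblet and the bottle are all still in place. I'll check the gap numerically.

Run:
```python
from h import *
A=lambda x,y:((x+.5)/2.5+150-.5,(y+.5)/2.5+90-.5)
i=cv2.imread('pics/top4.png')
for c in (250,270,330):
    print(c,i[174:192,c].sum(1).tolist())
    print([round(at('top4',(c,y),.12)[0],4) for y in (176,178,180)],[round(at('top4',(c,y),.104)[0],4) for y in (178,180,182,184,186)])
```

```text
250 [294, 302, 267, 189, 227, 309, 308, 320, 290, 194, 138, 141, 145, 138, 185, 316, 462, 547]
[np.float64(0.6641), np.float64(0.6579), np.float64(0.6518)] [np.float64(0.6619), np.float64(0.6556), np.float64(0.6494), np.float64(0.6432), np.float64(0.637)]
270 [294, 296, 299, 265, 163, 226, 296, 301, 314, 296, 162, 132, 139, 135, 131, 162, 233, 388]
[np.float64(0.6649), np.float64(0.6587), np.float64(0.6526)] [np.float64(0.6627), np.float64(0.6564), np.float64(0.6502), np.float64(0.644), np.float64(0.6378)]
330 [264, 262, 256, 269, 280, 281, 244, 182, 251, 261, 280, 278, 251, 124, 132, 143, 152, 153]
[np.float64(0.6673), np.float64(0.6612), np.float64(0.655)] [np.float64(0.6652), np.float64(0.6589), np.float64(0.6527), np.float64(0.6465), np.float64(0.6403)]
```

```bash
python3 -c "
from plant import job; print(job.close_job())"
```

```text
the job is handed in; nothing more can be done
None
```

The job is handed in: the cup was standing upright in the drawer's wide compartment before I closed it, the drawer is shut to its stop, and the shaker, goblet and bottle look undisturbed in the last picture; no verdict came back.

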